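# Set the slide gate of the wax-bead hopper

## Robot

A 6-joint arm with a two-finger parallel gripper is mounted at the origin on a cart in front of the work surface, level with it; the furniture and walls round the work are solid. World frame = base frame: x ahead of the robot, y to its left, z up, the work surface at z = 0. Lengths are in m, angles in rad, forces in N, time in s.
With the tool pointing down it reaches from about 0.375 to 0.975 m from the base axis. Payload 3.8 kg.
Tool frame: the origin (TCP) lies at the very end of the fingers, on their centre line; the grasp point (between the pads) lies 19 mm behind it; z points along the fingers, x is the direction in which the jaws open and shut, and the axes are right-handed (so a half turn about z gives the same grasp; the last joint's range is limited). The gripper opens to 88 mm and grips with 3 to 60 N. Pads are 18 mm wide; open, the fingers measure 123 mm over their backs; the gripper's body (75 mm by 187 mm) begins 45 mm behind the grasp point.
Start: joints at [1.124, 0.264, 1.604, -0, 1.274, -0.037], TCP at [0.269, 0.619, 0.219] pointing down, gripper open.
Joint ranges: [-2.63, 2.63], [-0.94, 2.18], [0.31, 2.57], [-1.31, 4.45], [0, 2.66], [-2.55, 2.55]. Speed limits (rad/s): [2.57, 2.57, 3.14, 3.14, 3.14, 3.14].

## Interface

Orientations are given as a 3x3 rotation matrix whose columns are the frame's x, y, z axes.
In Python, from plant import manip, cams, job gives the robot as it stands.
- The arm moves only by the tool step_arm, never from a script. Its argument "deltas" is a list of rows, each a list of 3 entries, a list of its own where there are three numbers: the closure in counts, from 0 (fully open) to 255 (shut), then the shift along the tool's x, y, z in cm, then the turn, a rotation vector about the tool's x, y, z in rad. In form: [[claw, [x, y, z], [wx, wy, wz]], ...]. A call has 1 to 10 rows; each row shifts and turns the commanded pose from where the row before left it, along the tool's axes as they then stand; what a row does not reach is not made up. A row lasts 1/10 s, in which the tool goes at most 50 mm and 8.59 degrees, less where a joint would pass 70% of its speed; a pose out of reach is approached as far as the arm can. A call is refused whole if a number of a shift passes 5 or a number of a turn 0.15, either way. A call with a gripper value outside its range is refused whole. The fingers move at their own pace and stop on an object; the grip force is fixed at half the most. Time passes only in rows, so rows that do not move let the fingers close. It gives the time, the measured TCP pose, the force and the opening at its end, in the units of the state.
- manip.observe(): the state, without advancing time (a new reading comes with each control period).
- cams.snapshot(name): name is "scene" or "top" or "wrist"; returns a dict with "image" (400x640x3 uint8, red, green, blue), "z_map" (400x640 float32, m along the optical axis (not along the pixel's ray), 0 where there is no reading), "intrinsics" (3x3 intrinsics, pixels), "distortion" ([k1, k2, p1, p2, k3] as OpenCV has them; the pictures are not rectified), "origin" and "rotation" of the camera in the world; the wrist camera has in their place "T_tool_cam" (4x4, takes a point from camera to tool coordinates, whose origin is the TCP and whose axes are the tool frame's). Camera axes: x right, y up, looking along -z (the intrinsics and any distortion apply to the point x, -y, -z); pixel columns grow to the right and rows downward; lengths in m; the calibration is good to about 2 mm. A picture is of the moment at which its call begins: read the wrist's pose just before it.
- job.job_done(): hands the job in, once; it reports no verdict.
Trained networks look in the newest picture that a camera, given by its name, has taken for a name from the list of things; names that differ only in an ending like _2 or _b are one class to them, and where a whole thing is asked for, a point or a joint stands for the part that bears it (a point fixed in the world has none). Each returns a list of dicts, best first, with "p" (0 to 1); they miss things now and then, are a little off and sometimes report something else, mostly with a low value. They report only what shows in the picture. A call takes as long as a camera call.
- cams.recognise(camera, name): "box" ([left, top, right, bottom] as shares, 0 to 1, of the picture: columns of its width, rows of its height, round what is visible of it).
- cams.regions_of(camera, name): "pixels" (400x640 bool, what is visible of it) and "box" ([left, top, right, bottom] as shares, 0 to 1, of the picture: columns of its width, rows of its height, round what is visible of it).
The state is a dict: "t": time; "q": joint angles; "qd": joint speeds; "joint_efforts": joint torques, N m; "ee_pos": TCP position; "tool_rot": TCP orientation; "wrist_force": force on the tool from outside, world axes, zero at the start; "ft_torque": the same for the moment, N m; "gripper_width": finger opening in m.
Only numpy, scipy, OpenCV 4.12 (cv2) and the standard library are available. Lean on these libraries where they do the work, as an engineer would, in place of code of your own. Each camera call takes 0.05 s, during which the arm holds its last target. There are 200 camera calls.

## Task

Two empty wax-bead hoppers stand on the bench. On the one with the round funnel, take the black knob and pull the stiff slide gate open towards you until the gate's pointer is level with the mark on the little brass index clamp on the rail, then let go. Leave the gate of the square hopper as it is.

Things in the scene. Friction and masses are not known exactly. Their poses are not given: they have to be found in the camera images.
- round_gate: Steel slide gate with upright black round knob, on the round-funnel hopper. Knob 24 mm diameter; origin on its axis, 16 mm below its top, 31 mm above the bar it stands on, 143 mm above the bench. z up; opens straight along its own -x (towards the robot), 100 mm at most; takes 8 to 12 N, stays where left. Funnel (to z 250 mm) begins 120 mm behind the knob (+x) when shut.
- round_pointer (a point): Tip of the small steel pointer on the right-hand edge (-y) of that gate, in line with the knob across the pull: 59.5 mm in -y and 30 mm below the gate's origin. Moves with the gate.
- round_index: Brass index clamp (12 x 20 mm, 8 mm proud) fixed on the round hopper's right-hand rail (-y), ahead of the pointer. Rails: 12 mm wide, 66 mm to either side of the knob's axis, tops 35 mm below the gate's origin. Origin on the rail's top at the dark mark line; x along the slide. The gate is set when pointer and mark are side by side (same x in this frame).
- square_gate: The like gate with the like knob, on the hopper with the square bin, which also has an index clamp of its own; not to be moved. Origin and axes as for the other gate.

How it is judged:
By the outcome, as a careful person would: the job done as asked, in the order asked, and still so for the second after the job is handed in, with the robot touching nothing.
It also fails if it takes over 29 s, if anything falls off the work surface, if the arm or the gripper's body presses on something with over 40 N, if the wrist force passes 120 N, or if a joint passes its speed limit or range.

## Working session

There is one attempt and no reset: what is moved stays moved. The work goes in short steps, Python scripts to look and compute and a tool call to move; the robot and the scene stay as the last step left them, time stands still between calls to the robot, and variables do not carry over. Pictures are saved under pics/ and viewed, about 8 in all and at most 12, crops included, and the job is handed in when it is done.

Besides the shell and the picture viewer there is one more tool, called after ">>>" as a command line: name --argument value ..., lists and objects as JSON in quotes. step_arm: Moves the arm, as the interface text tells. Its arguments: {"type":"object","properties":{"deltas":{"type":"array","items":{"type":"array"}}},"required":["deltas"]}

```bash
mkdir -p pics; cat > h.py <<'E'
import numpy as np, cv2
from plant import manip, cams, job
def pose(s):
    if 'T_tool_cam' in s:
        o=manip.observe(); T=np.eye(4); T[:3,:3]=np.array(o['tool_rot']).reshape(3,3); T[:3,3]=o['ee_pos']
        T=T@np.array(s['T_tool_cam']); return T[:3,:3],T[:3,3]
    return np.array(s['rotation']).reshape(3,3),np.array(s['origin'])
def ray(s,uv):
    K=np.array(s['intrinsics']);p=cv2.undistortPoints(np.array(uv,float).reshape(-1,1,2),K,np.array(s['distortion'])).reshape(-1,2)
    return np.c_[p[:,0],-p[:,1],-np.ones(len(p))]
def world(s,uv):  # by z_map
    R,o=pose(s); r=ray(s,uv); z=np.array([s['z_map'][int(v),int(u)] for u,v in np.array(uv)])
    return (r*z[:,None])@R.T+o
def atz(s,uv,z):
    R,o=pose(s); r=ray(s,uv)@R.T
    return o+r*((z-o[2])/r[:,2])[:,None]
def proj(s,P):
    R,o=pose(s);c=(np.array(P,float).reshape(-1,3)-o)@R; c=c*[1,-1,-1]
    return cv2.projectPoints(c,np.zeros(3),np.zeros(3),np.array(s['intrinsics']),np.array(s['distortion']))[0].reshape(-1,2)
def save(s,n): cv2.imwrite('pics/'+n,cv2.cvtColor(s['image'],cv2.COLOR_RGB2BGR))
E
python3 - <<'E'
from h import *
np.set_printoptions(precision=4,suppress=True)
ims=[]
for c in ['scene','top']:
    s=cams.snapshot(c); save(s,c+'0.png'); print(c,pose(s)[1])
    for n in ['round_gate','square_gate','round_index','round_pointer']:
        for d in cams.regions_of(c,n)[:3]:
            v,u=np.nonzero(d['pixels']); 
            w=world(s,np.c_[u,v]); print(n,round(d['p'],2),np.array(d['box'])*[640,400,640,400],np.median(w,0),w.max(0))
print(manip.observe())
E
```

```text
scene [-0.1455  0.5106  0.5723]
round_gate 0.87 [160.704 226.2   249.408 282.   ] [0.5672 0.3553 0.1074] [0.6685 0.5106 0.5723]
square_gate 0.79 [325.312 184.08  414.528 229.48 ] [0.577  0.012  0.1079] [0.675  0.5106 0.5723]
round_pointer 0.96 [160.512 223.2   245.696 281.12 ] [0.5682 0.3549 0.1073] [0.7887 0.5106 0.5723]
top [0.4484 0.1478 1.0258]
round_gate 0.67 [216.384 148.2   270.528 211.4  ] [0.5811 0.3474 0.1084] [0.6562 0.4101 1.0258]
square_gate 0.88 [357.888 142.12  416.896 208.08 ] [0.5895 0.0128 0.1081] [0.6738 0.1478 1.0258]
round_index 0.5 [262.08  226.52  277.824 232.   ] [0.4672 0.2877 0.1153] [0.4742 0.3182 0.1207]
round_pointer 0.97 [216.384 147.6   270.208 211.6  ] [0.5811 0.3475 0.1083] [0.6571 0.4389 1.0258]
{'t': 0.5, 'q': array([ 1.1241,  0.264 ,  1.604 ,  0.    ,  1.2737, -0.0369]), 'qd': array([-0.0003, -0.0011, -0.0027,  0.0017,  0.0012, -0.0001]), 'joint_efforts': array([ -0.0003, -50.1428, -35.6801,   0.0727,   0.02  ,  -0.    ]), 'ee_pos': array([0.2689, 0.6191, 0.2186]), 'tool_rot': array([[ 0.3984,  0.9172, -0.    ],
       [ 0.9172, -0.3984, -0.    ],
       [-0.0001, -0.    , -1.    ]]), 'wrist_force': array([ 0.2563,  0.1168, -0.1543]), 'ft_torque': array([ 0.0346, -0.0229, -0.0072]), 'gripper_width': 0.08836895400787122}
```

View pics/scene0.png

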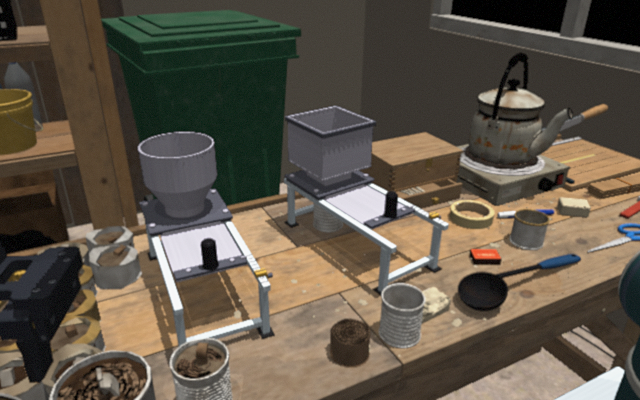

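View pics/top0.png

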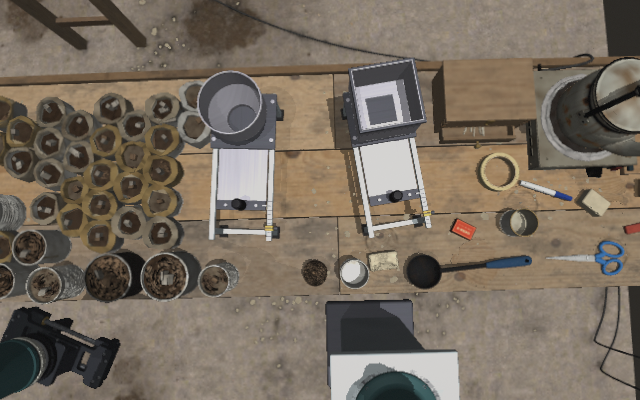

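The round hopper is on the left: knob at scene (209,253) and top (239,204), brass index at top (270,229). The square hopper is on the right.

```bash
python3 - <<'E'
from h import *
np.set_printoptions(precision=4,suppress=True)
s=cams.snapshot('top'); v,u=np.mgrid[140:250,195:290]; uv=np.c_[u.ravel(),v.ravel()]
ok=s['z_map'][uv[:,1],uv[:,0]]>0; uv=uv[ok]; w=world(s,uv)
k=w[(w[:,2]>.14)&(w[:,0]<.58)&(w[:,2]<.18)]; print('knob',len(k),k.mean(0),k.min(0),k.max(0))
print('top knob px',atz(s,[[239,204]],.159), 'index',atz(s,[[270,229]],.116))
# rails
r=w[(w[:,2]>.098)&(w[:,2]<.125)&(w[:,0]<.53)]
for lo,hi in [(.24,.34),(.36,.48)]:
    a=r[(r[:,1]>lo)&(r[:,1]<hi)&(r[:,0]>.44)&(r[:,0]<.5)]; print(len(a),a.mean(0)); c=np.polyfit(a[:,0],a[:,1],1); print(c,np.arctan(c[0]))
s=cams.snapshot('wrist'); print(np.array(s['T_tool_cam'])); print(s['intrinsics'])
E
```

```text
knob 107 [0.5211 0.3513 0.1573] [0.5102 0.3411 0.1402] [0.5338 0.3642 0.1632]
top knob px [[0.5201 0.3456 0.159 ]] index [[0.4648 0.2855 0.116 ]]
184 [0.4695 0.2879 0.11  ]
[-0.0554  0.3139] -0.05530689564678252
152 [0.4728 0.4209 0.1079]
[-0.0404  0.44  ] -0.040367663876234104
[[ 1.      0.0001 -0.0018  0.0001]
 [-0.0004 -0.9631 -0.2692 -0.069 ]
 [-0.0018  0.2692 -0.9631 -0.1656]
 [ 0.      0.      0.      1.    ]]
[[282.1414   0.     315.9986]
 [  0.     282.1414 201.2631]
 [  0.       0.       1.    ]]
```

>>> step_arm --deltas '[[0, [-1.45, 3.38, -0.3], [0, 0, 0]], [0, [-1.45, 3.38, -0.3], [0, 0, 0]], [0, [-1.45, 3.38, -0.3], [0, 0, 0]], [0, [-1.45, 3.38, -0.3], [0, 0, 0]], [0, [-1.45, 3.38, -0.3], [0, 0, 0]], [0, [-1.45, 3.38, -0.3], [0, 0, 0]], [0, [-1.45, 3.38, -0.3], [0, 0, 0]], [0, [-1.45, 3.38, -0.3], [0, 0, 0]], [0, [-1.45, 3.38, -0.3], [0, 0, 0]], [0, [-1.45, 3.38, -0.3], [0, 0, 0]]]'

```text
t: 1.6
ee_pos: [0.5221, 0.3503, 0.2491]
tool_rot: [[0.398, 0.917, 0.0], [0.917, -0.398, 0.0], [0.0, 0.0, -1.0]]
wrist_force: [-0.7, 0.8, -0.4]
gripper_width: 0.0879
```

>>> step_arm --deltas '[[0, [0, 0, 0], [0, 0, -0.12]], [0, [0, 0, 0], [0, 0, -0.12]], [0, [0, 0, 0], [0, 0, -0.12]], [0, [0, 0, 0], [0, 0, 0]], [0, [0, 0, 0], [0, 0, 0]]]'

```text
t: 2.1
ee_pos: [0.5212, 0.3515, 0.2488]
tool_rot: [[0.053, 0.999, 0.0], [0.999, -0.053, 0.0], [0.0, 0.0, -1.0]]
wrist_force: [0.3, -0.1, -0.7]
gripper_width: 0.0881
```

```bash
python3 - <<'E'
from h import *
np.set_printoptions(precision=4,suppress=True)
s=cams.snapshot('wrist'); save(s,'w1.png'); o=manip.observe(); print(o['t'],o['ee_pos'],o['tool_rot'])
for n in ['round_gate','round_index','round_pointer']:
    for d in cams.regions_of('wrist',n)[:2]:
        v,u=np.nonzero(d['pixels']); w=world(s,np.c_[u,v]); print(n,round(d['p'],2),np.array(d['box'])*[640,400,640,400],np.median(w,0))
E
```

```text
2.15 [0.5211 0.3515 0.2487] [[ 0.0521  0.9986  0.    ]
 [ 0.9986 -0.0521  0.    ]
 [ 0.      0.     -1.    ]]
round_gate 0.96 [264.128 174.4   367.68  284.6  ] [0.5706 0.3506 0.107 ]
round_index 0.7 [239.168 137.6   264.192 145.92 ] [0.4682 0.2885 0.1151]
round_pointer 0.64 [263.424 178.92  368.704 282.4  ] [0.5707 0.3506 0.1069]
```

View pics/w1.png

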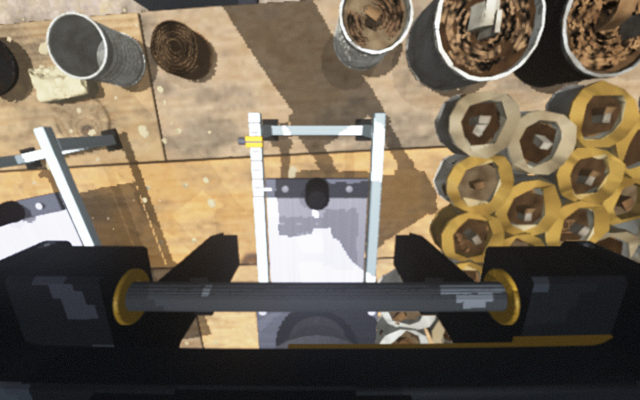

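Wrist view (robot side up): round gate's knob at (317,192), brass index at (251,141), pointer near (262,187). I'll zoom in to read the details.

```bash
python3 - <<'E'
from h import *
np.set_printoptions(precision=4,suppress=True)
s=cams.snapshot('wrist')
cv2.imwrite('pics/w1c.png',cv2.cvtColor(cv2.resize(s['image'][110:220,235:390],None,fx=5,fy=5,interpolation=cv2.INTER_CUBIC),cv2.COLOR_RGB2BGR))
g=s['image'].max(2)[170:215,295:340]; v,u=np.nonzero(g<60); uv=np.c_[u+295,v+170]
w=world(s,uv); k=(w[:,2]>.15)&(w[:,2]<.17); print(k.sum(),w[k].mean(0),w[k].min(0),w[k].max(0),uv[k].mean(0), atz(s,[uv[k].mean(0)],.159))
E
```

```text
319 [0.5192 0.3531 0.1575] [0.5103 0.3426 0.1503] [0.5305 0.3635 0.1606] [316.9467 196.2163] [[0.5188 0.3531 0.159 ]]
```

View pics/w1c.png

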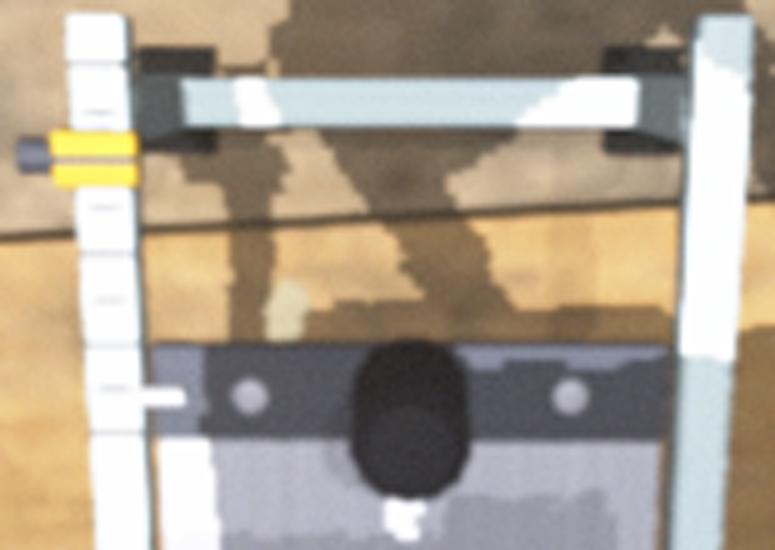

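```bash
python3 - <<'E'
from h import *
np.set_printoptions(precision=4,suppress=True)
s=cams.snapshot('wrist')
c=lambda x,y:[235+(x+.5)/5-.5,110+(y+.5)/5-.5]
p=atz(s,[c(147,396),c(185,396)],.113); i=atz(s,[c(52,160),c(95,159.5),c(137,159.5)],.116)
r=atz(s,[c(131,60),c(152,500),c(690,130),c(668,500)],.108)
print(p,i,r,sep='\n')
for a,b in ((0,1),(2,3)): d=r[b]-r[a]; print('yaw',np.arctan2(d[1],d[0]))
for yaw in (-.045,-.05,-.06):
  ax=np.array([np.cos(yaw),np.sin(yaw),0]); print(yaw,(p[0]-i[1])@ax)
E
```

```text
[[0.5195 0.2952 0.113 ]
 [0.5199 0.3035 0.113 ]]
[[0.4677 0.281  0.116 ]
 [0.4681 0.2899 0.116 ]
 [0.4685 0.2987 0.116 ]]
[[0.4485 0.2979 0.108 ]
 [0.5448 0.2929 0.108 ]
 [0.4687 0.4149 0.108 ]
 [0.5507 0.4102 0.108 ]]
yaw -0.0519951598964506
yaw -0.057548757033601225
-0.045 0.05112107986226697
-0.05 0.0510827091459827
-0.06 0.05100213750940235
```

>>> step_arm --deltas '[[60, [0.15, -0.2, 1.2], [0, 0, 0]], [60, [0, 0, 1.8], [0, 0, 0]], [60, [0, 0, 2], [0, 0, 0]], [60, [0, 0, 2], [0, 0, 0]], [60, [0, 0, 2], [0, 0, 0]], [60, [0, 0, 1.8], [0, 0, 0]], [60, [0, 0, 1.4], [0, 0, 0]], [60, [0, 0, 0], [0, 0, 0]]]'

```text
t: 3.2
ee_pos: [0.5172, 0.3519, 0.1233]
tool_rot: [[0.05, 0.999, -0.005], [0.999, -0.05, -0.003], [-0.003, -0.005, -1.0]]
wrist_force: [-0.1, 0.5, -0.3]
gripper_width: 0.0672
```

>>> step_arm --deltas '[[255, [0, 0, 0], [0, 0, 0]], [255, [0, 0, 0], [0, 0, 0]], [255, [0, 0, 0], [0, 0, 0]], [255, [0, 0, 0], [0, 0, 0]], [255, [0, 0, 0], [0, 0, 0]], [255, [0, 0, 0], [0, 0, 0]], [255, [0, 0, 0], [0, 0, 0]], [255, [0, 0, 0], [0, 0, 0]]]'

```text
t: 4.0
ee_pos: [0.5194, 0.3523, 0.1271]
tool_rot: [[0.05, 0.999, 0.0], [0.999, -0.05, -0.001], [-0.001, 0.0, -1.0]]
wrist_force: [-1.1, -5.1, 4.9]
gripper_width: 0.0223
```

>>> step_arm --deltas '[[255, [0, -0.3, 0], [0, 0, 0]], [255, [0, -0.5, 0], [0, 0, 0]], [255, [0, -0.5, 0], [0, 0, 0]], [255, [0, -0.6, 0], [0, 0, 0]], [255, [0, -0.6, 0], [0, 0, 0]], [255, [0, -0.6, 0], [0, 0, 0]], [255, [0, -0.6, 0], [0, 0, 0]], [255, [0, -0.5, 0], [0, 0, 0]], [255, [0, -0.4, 0], [0, 0, 0]], [255, [0, 0, 0], [0, 0, 0]]]'

```text
t: 5.0
ee_pos: [0.4757, 0.3547, 0.1272]
tool_rot: [[0.049, 0.999, 0.005], [0.999, -0.049, -0.0], [-0.0, 0.005, -1.0]]
wrist_force: [6.8, -4.5, 0.1]
gripper_width: 0.0222
```

```bash
python3 - <<'E'
from h import *
s=cams.snapshot('wrist'); o=manip.observe(); print(o['t'],o['ee_pos'],o['wrist_force'],o['gripper_width'])
cv2.imwrite('pics/w2.png',cv2.cvtColor(s['image'],cv2.COLOR_RGB2BGR))
E
```

```text
5.05 [0.47573743 0.35461687 0.12715023] [ 6.81864147 -5.9763625  -0.09712245] 0.0222809335827885
```

View pics/w2.png

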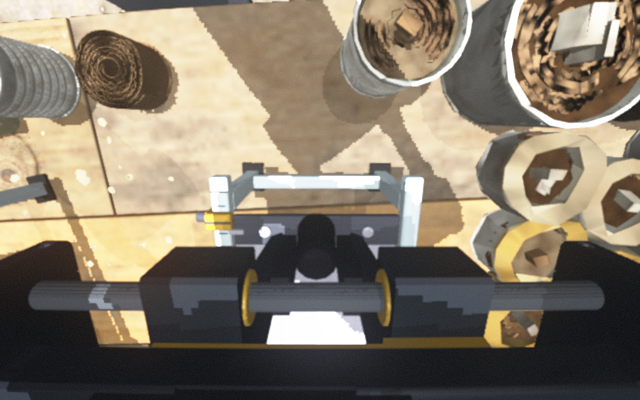

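The knob is held between the fingers. The index is at (218,219) and the pointer is just behind it, near (238,232). I'll crop to measure the remaining gap.

```bash
python3 - <<'E'
from h import *
s=cams.snapshot('wrist')
cv2.imwrite('pics/w2c.png',cv2.cvtColor(cv2.resize(s['image'][195:255,190:290],None,fx=8,fy=8,interpolation=cv2.INTER_CUBIC),cv2.COLOR_RGB2BGR))
E
```

```text
(no output)
```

View pics/w2c.png

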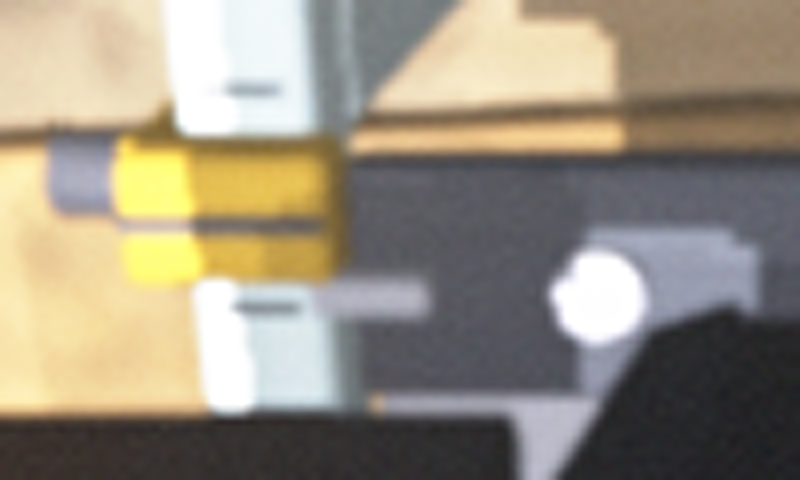

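```bash
python3 - <<'E'
from h import *
np.set_printoptions(precision=4,suppress=True)
s=cams.snapshot('wrist'); o=manip.observe(); print(o['t'],o['ee_pos'])
c=lambda x,y:[190+(x+.5)/8-.5,195+(y+.5)/8-.5]
p=atz(s,[c(320,297),c(425,298)],.113); i=atz(s,[c(200,227),c(318,225)],.116)
ax=np.array([np.cos(-.053),np.sin(-.053),0]); print(p,i,(p-i[1])@ax,(p-i[0])@ax)
E
```

```text
5.15 [0.4757 0.3546 0.1271]
[[0.4758 0.2959 0.113 ]
 [0.4763 0.3048 0.113 ]] [[0.4679 0.2877 0.116 ]
 [0.4682 0.2976 0.116 ]] [0.0077 0.0077] [0.0074 0.0075]
```

>>> step_arm --deltas '[[255, [0, -0.25, 0], [0, 0, 0]], [255, [0, -0.25, 0], [0, 0, 0]], [255, [0, -0.15, 0], [0, 0, 0]], [255, [0, -0.1, 0], [0, 0, 0]], [255, [0, 0, 0], [0, 0, 0]], [255, [0, 0, 0], [0, 0, 0]]]'

```text
t: 5.75
ee_pos: [0.4686, 0.355, 0.1271]
tool_rot: [[0.049, 0.999, 0.005], [0.999, -0.049, -0.001], [-0.0, 0.005, -1.0]]
wrist_force: [7.7, -4.7, -0.5]
gripper_width: 0.0224
```

```bash
python3 - <<'E'
from h import *
s=cams.snapshot('wrist'); o=manip.observe(); print(o['t'],o['ee_pos'],o['wrist_force'])
cv2.imwrite('pics/w3c.png',cv2.cvtColor(cv2.resize(s['image'][195:255,190:290],None,fx=8,fy=8,interpolation=cv2.INTER_CUBIC),cv2.COLOR_RGB2BGR))
E
```

```text
5.8 [0.46859054 0.35498415 0.12713886] [ 6.95323648 -5.42249542 -0.34910625]
```

View pics/w3c.png

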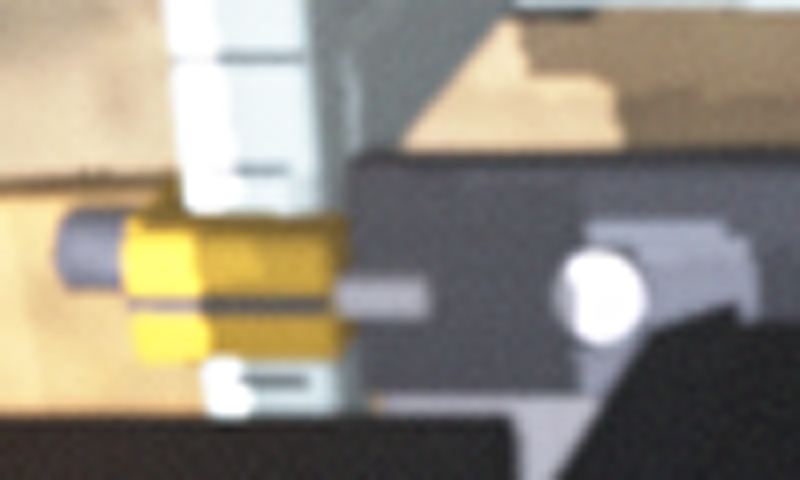

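```bash
python3 - <<'E'
from h import *
np.set_printoptions(precision=4,suppress=True)
s=cams.snapshot('wrist'); o=manip.observe(); print(o['t'],o['ee_pos'])
c=lambda x,y:[190+(x+.5)/8-.5,195+(y+.5)/8-.5]
p=atz(s,[c(340,297),c(425,298)],.113); i=atz(s,[c(200,304),c(325,305)],.116)
ax=np.array([np.cos(-.053),np.sin(-.053),0]); print(p,i,(p-i[1])@ax,(p-i[0])@ax)
E
```

```text
5.85 [0.4686 0.355  0.1271]
[[0.4688 0.298  0.113 ]
 [0.4692 0.3052 0.113 ]] [[0.4677 0.2871 0.116 ]
 [0.4683 0.2976 0.116 ]] [0.0005 0.0006] [0.0005 0.0006]
```

>>> step_arm --deltas '[[255, [0, -0.05, 0], [0, 0, 0]], [255, [0, 0, 0], [0, 0, 0]], [255, [0, 0, 0], [0, 0, 0]]]'

```text
t: 6.15
ee_pos: [0.4682, 0.355, 0.1272]
tool_rot: [[0.05, 0.999, 0.006], [0.999, -0.05, -0.0], [-0.0, 0.006, -1.0]]
wrist_force: [7.6, -6.0, -0.0]
gripper_width: 0.0225
```

>>> step_arm --deltas '[[255, [0, 0.1, 0], [0, 0, 0]], [255, [0, 0.05, 0], [0, 0, 0]], [255, [0, 0, 0], [0, 0, 0]]]'

```text
t: 6.45
ee_pos: [0.4682, 0.355, 0.1271]
tool_rot: [[0.05, 0.999, 0.002], [0.999, -0.05, -0.001], [-0.001, 0.002, -1.0]]
wrist_force: [4.4, -4.3, 3.4]
gripper_width: 0.0222
```

Now open part-way, rise and look.

>>> step_arm --deltas '[[120, [0, 0, 0], [0, 0, 0]], [120, [0, 0, 0], [0, 0, 0]], [120, [0, 0, 0], [0, 0, 0]], [120, [0, 0, 0], [0, 0, 0]], [120, [0, 0, 0], [0, 0, 0]]]'

```text
t: 6.95
ee_pos: [0.4666, 0.3559, 0.1266]
tool_rot: [[0.05, 0.999, -0.0], [0.999, -0.05, 0.0], [0.0, -0.0, -1.0]]
wrist_force: [0.2, -0.5, -0.2]
gripper_width: 0.0464
```

>>> step_arm --deltas '[[120, [0, 0, -1], [0, 0, 0]], [120, [0, 0, -2], [0, 0, 0]], [120, [0, 0, -2], [0, 0, 0]], [120, [0, 0, -2], [0, 0, 0]], [120, [0, 0, -1], [0, 0, 0]], [120, [0, -2, 0], [0, 0, 0]], [120, [0, -1, 0], [0, 0, 0]], [120, [0, 0, 0], [0, 0, 0]], [120, [0, 0, 0], [0, 0, 0]], [120, [0, 0, 0], [0, 0, 0]]]'

```text
t: 7.95
ee_pos: [0.4371, 0.3571, 0.2064]
tool_rot: [[0.05, 0.999, -0.0], [0.999, -0.05, -0.0], [-0.0, -0.0, -1.0]]
wrist_force: [-0.1, 0.7, 0.8]
gripper_width: 0.0464
```

```bash
python3 - <<'E'
from h import *
np.set_printoptions(precision=4,suppress=True)
s=cams.snapshot('wrist'); o=manip.observe(); print(o['t'],o['ee_pos'],o['wrist_force'])
u,v=proj(s,[[.468,.296,.114]])[0]; u0,v0=int(u)-30,int(v)-20; print(u0,v0)
cv2.imwrite('pics/w4c.png',cv2.cvtColor(cv2.resize(s['image'][v0:v0+50,u0:u0+80],None,fx=10,fy=10,interpolation=cv2.INTER_CUBIC),cv2.COLOR_RGB2BGR))
E
```

```text
8.0 [0.4372 0.3571 0.2064] [ 0.3557 -0.3123 -0.0954]
224 211
```

View pics/w4c.png

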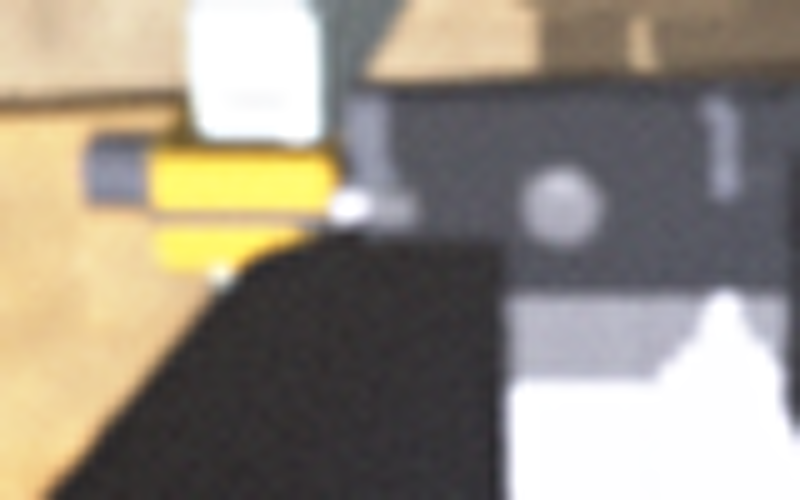

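The pointer (370,208) and mark (230,218) are nearly level in the crop, but a finger partly hides them. I'll back off for a clear view.

>>> step_arm --deltas '[[120, [0, 2, 0], [0, 0, 0]], [120, [0, 4, 0], [0, 0, 0]], [120, [0, 3, -1], [0, 0, 0]], [120, [0, 0, 0], [0, 0, 0]], [120, [0, 0, 0], [0, 0, 0]], [120, [0, 0, 0], [0, 0, 0]]]'

```text
t: 8.6
ee_pos: [0.5259, 0.3524, 0.216]
tool_rot: [[0.05, 0.999, -0.002], [0.999, -0.05, -0.001], [-0.001, -0.001, -1.0]]
wrist_force: [-0.2, 0.3, -0.9]
gripper_width: 0.0468
```

```bash
python3 - <<'E'
from h import *
np.set_printoptions(precision=4,suppress=True)
s=cams.snapshot('wrist'); o=manip.observe(); print(o['t'],o['ee_pos'],o['wrist_force'])
u,v=proj(s,[[.468,.296,.114]])[0]; u0,v0=int(u)-30,int(v)-20; print(u0,v0)
cv2.imwrite('pics/w5c.png',cv2.cvtColor(cv2.resize(s['image'][v0:v0+50,u0:u0+80],None,fx=10,fy=10,interpolation=cv2.INTER_CUBIC),cv2.COLOR_RGB2BGR))
E
```

```text
8.65 [0.5257 0.3525 0.216 ] [-0.1311 -0.6384  0.5154]
221 118
```

View pics/w5c.png

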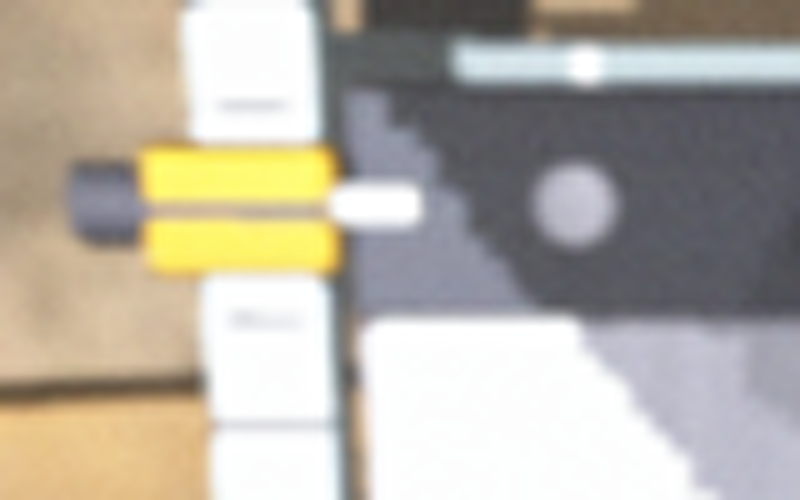

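```bash
python3 - <<'E'
from h import *
np.set_printoptions(precision=4,suppress=True)
s=cams.snapshot('wrist')
c=lambda x,y:[221+(x+.5)/10-.5,118+(y+.5)/10-.5]
p=atz(s,[c(335,204),c(420,204)],.113); i=atz(s,[c(150,210),c(325,211)],.116)
ax=np.array([np.cos(-.053),np.sin(-.053),0]); print(p,i,(p-i[1])@ax,(p-i[0])@ax)
E
```

```text
[[0.4678 0.2981 0.113 ]
 [0.4682 0.306  0.113 ]] [[0.4673 0.2816 0.116 ]
 [0.4682 0.2978 0.116 ]] [-0.0005 -0.0005] [-0.0004 -0.0004]
```

```bash
python3 -c "
from plant import job
print(job.job_done())"
```

```text
the job is handed in; nothing more can be done
None
```

I pulled the round hopper's gate about 51 mm towards the robot by its knob. I then eased off the pull, let go and lifted clear.

- **Pointer against mark:** the close-up taken after letting go puts the pointer level with the index mark, off by about 0.5 mm. That is within measuring accuracy. The close-up before the last 0.5 mm nudge read 0.5 mm short; this one reads 0.5 mm past.
- **Hand-in:** I handed in at about 8.7 s, with the gripper open above the knob and touching nothing. Wrist forces stayed under 10 N in every reading.
- **Square hopper:** the arm did not go near it, though I took no separate last picture of its gate.

No check failed. One view straight after release was partly hidden by a finger, so I moved the arm and looked again.

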